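# Close and bolt a carver's delivery case

## Task

Close the plywood case on the bench so the carving inside can be sent off. Fold the plain top leaf down flat first, then fold the leaf with the bolt down flat so that its wooden strip overlaps the plain one, and only then slide the bolt fully home through the keeper. Leave the tools and other things on the bench where they are.

Things in the scene. Friction and masses are not known exactly. Their poses are not given: they have to be found in the camera images.
- case: plywood case fixed to the bench, 220 mm along x, 200 mm along y, rim 110 mm high, walls 7 mm. Origin: centre of its underside, z up. The plain leaf is hinged along the rim on its +y side, the bolt leaf on its -y side; hinge lines run along x, 100 mm from the centre, 110 mm high. Each leaf is 220 mm long, 99 mm from hinge to free edge, 6 mm thick
- leaf_plain (a joint): angle of the plain leaf (rad): 0 = shut, flat on the rim; 1.57 = upright; more = leaning outwards (limit 2.4). Stiff hinge (0.07 N m): stays where it is left. On its outer face at mid length, 64 to 74 mm from the hinge, is the keeper, a steel bridge 30 mm wide and 15 mm high
- leaf_bolt (a joint): angle of the leaf with the bolt (rad): 0 = shut, 1.57 = upright, more = leaning outwards (limit 2.4). Same stiff hinge. A wooden strip 4 mm thick, 30 mm wide runs on its outer face along the free edge and sticks out 16 mm beyond it (to 115 mm from the hinge), to lie over the plain leaf
- bolt (a joint): travel of the bolt (m): 0 = drawn back, 0.040 = fully home at its end stop, tongue through the keeper. Slides towards its leaf's free edge (case +y when shut), friction 2 N. Knob: dark steel block at mid length of the leaf's outer face, 24 mm along the hinge, 14 mm along the slide, top 41 mm above the leaf's inner face; centre 45 mm from the hinge drawn back, 85 mm home
- plain_edge (a point): middle of the plain leaf's free edge, on its outer (upper when shut) face, 99 mm from the hinge
- bolt_edge (a point): middle of the outer end of the strip on the bolt leaf, on its outer face, 115 mm from the hinge line and 10 mm above the leaf's inner face
- plain_hinge (a point): middle of the plain leaf's hinge line
- bolt_hinge (a point): middle of the bolt leaf's hinge line
- knob_top (a point): centre of the top of the bolt's knob
- carving: carved wooden bird, about 100 mm long and 80 mm high, standing in the case; origin under its centre. Stays in the case
- chisel_wide: chisel lying beside the case, 120 mm wooden handle and 110 mm blade, 28 mm high; origin at the joint of handle and blade, on the bench; bystander
- gouge: shorter chisel lying on the bench on the other side, 120 mm handle, 90 mm blade, 28 mm high; same origin; bystander
- mallet: round carver's mallet lying down, 250 mm long, 72 mm high; origin below the joint of head and handle; bystander
- glue: white glue bottle, 52 mm across, 130 mm high; origin under its centre; bystander
- tin: open steel tin, 72 mm across, 50 mm high; origin under its centre; bystander
- sanding_block: cork sanding block 100 x 60 x 35 mm; origin under its centre; bystander

How it is judged:
By the outcome, as a careful person would: the job done as asked, in the order asked, and still so for the second after the job is handed in, with the robot touching nothing.
It also fails if it takes over 58 s, if anything falls off the work surface, if the arm or the gripper's body presses on something with over 40 N, if the wrist force passes 120 N, or if a joint passes its speed limit or range.

## Robot

A 6-joint arm with a two-finger parallel gripper is mounted at the origin on the work surface. World frame = base frame: x ahead of the robot, y to its left, z up, the work surface at z = 0. Lengths are in m, angles in rad, forces in N, time in s.
With the tool pointing down it reaches from about 0.4 to 0.825 m from the base axis. Payload 7 kg.
Tool frame: the origin (TCP) lies at the centre of the arm's flange, where the gripper is bolted on; the fingertips stand 178 mm ahead of it and the grasp point (between the pads) lies 159 mm ahead of it; z points along the fingers, y is the direction in which the jaws open and shut (so a half turn about z gives the same grasp; the last joint's range is limited). The gripper opens to 88 mm and grips with 3 to 60 N. Pads are 19 mm wide; open, the fingers measure 130 mm over their backs; the gripper's body (78 mm by 193 mm) begins 47 mm behind the grasp point.
Start: joints at [-0.87, 0.359, 0.012, 0, -1.224, -0.288], TCP at [0.271, -0.618, 0.405] pointing down, gripper open.
Joint ranges: [-3.07, 3.07], [-1.43, 2.12], [-1.02, 1.25], [-3.03, 1.67], [-3.05, -0], [-3.03, 3.03]. Speed limits (rad/s): [2.39, 2.39, 3.01, 3.14, 3.14, 3.14].

## Interface

Orientations are given as [roll, pitch, yaw] about the fixed x, y, z axes, in that order (R = Rz(yaw) Ry(pitch) Rx(roll)).
In Python, from station import * gives the robot as it stands.
- The arm moves only by the tool send_rows, never from a script. Its argument "motion" is a list of rows, each an object with "offset": the shift along the tool's x, y, z in cm, a list of three; "turn": the turn about the tool's z in degrees. In form: [{"offset": [x, y, z], "turn": turn}, ...]. A call has 1 to 8 rows; each row is the pose to reach, as a shift and turn from the pose commanded when the call began, along the tool's axes at that moment; what a row does not reach only later rows make up. A row lasts 1/10 s, in which the tool goes at most 50 mm and 8.59 degrees, less where a joint would pass 70% of its speed; a pose out of reach is approached as far as the arm can. A call with a gripper value outside its range is refused whole. "hand" is the opening, from -1 (shut) to 1 (fully open), set as the call begins (left out, the last holds). The fingers move at their own pace and stop on an object; "squeeze" is the grip in N (left out, the last holds). Time passes only in rows, so rows that repeat a pose let the fingers close. It gives the time, the measured TCP pose, the force and the opening at its end, in the units of the state.
- get_state(): the state, without advancing time (a new reading comes with each control period).
- grab_frame(name): name is "scene" or "top" or "wrist"; returns a dict with "frame" (420x560x3 uint8, blue, green, red), "range_z" (420x560 float32, m along the optical axis (not along the pixel's ray), 0 where there is no reading), "vertical_fov" (degrees; the focal length in pixels is half the picture's height over the tangent of half this angle, whatever the lens; pixels are square), "cx", "cy" (the principal point, pixels), "k1" (the pictures are not rectified: a ray, as slopes to the right and down, at radius r is drawn at 1 + k1 r^2 times it, then the intrinsics apply), "cam_to_world" (4x4, takes a point from camera to world coordinates). Camera axes: x right, y up, looking along -z (the intrinsics and any distortion apply to the point x, -y, -z); pixel columns grow to the right and rows downward; lengths in m; the calibration is good to about 2 mm. A picture is of the moment at which its call begins.
- job_done(): hands the job in, once; it reports no verdict.
The state is a dict: "t": time; "q": joint angles; "qd": joint speeds; "joint_efforts": joint torques, N m; "eef_pos": TCP position; "ee_rot": TCP orientation; "force": force on the tool from outside, world axes, zero at the start; "moment": the same for the moment, N m; "width": finger opening in m.
Only numpy, scipy, OpenCV 4.12 (cv2) and the standard library are available. Lean on these libraries where they do the work, as an engineer would, in place of code of your own. Each camera call takes 0.05 s, during which the arm holds its last target. There are 200 camera calls.

## Working session

There is one attempt and no reset: what is moved stays moved. The work goes in short steps, Python scripts to look and compute and a tool call to move; the robot and the scene stay as the last step left them, time stands still between calls to the robot, and variables do not carry over. Pictures are saved under pics/ and viewed, about 8 in all and at most 12, crops included, and the job is handed in when it is done.

Besides the shell and the picture viewer there is one more tool, called in YAML: its name, and indented under it one key for each argument. send_rows: Moves the arm, as the interface text tells. Its arguments: {"type":"object","properties":{"motion":{"type":"array"},"hand":{"type":"number"},"squeeze":{"type":"number"}},"required":["motion"]}

```bash
mkdir -p pics; ls; cat > h.py <<'E'
from station import *
import numpy as np, cv2
def look(n):
    g=grab_frame(n); np.savez('last_%s.npz'%n,**g); return g
def P(g,u,v,z=None):
    H,W=g['frame'].shape[:2]; f=H/2/np.tan(np.radians(g['vertical_fov'])/2)
    a=np.array([(u-g['cx'])/f,(v-g['cy'])/f]); s=a.copy()
    for _ in range(20): s=a/(1+g['k1']*(s@s))
    d=g['range_z'][int(round(v)),int(round(u))] if z is None else z
    return (g['cam_to_world']@np.array([s[0]*d,-s[1]*d,-d,1]))[:3]
E
python3 - <<'E'
from h import *
s=get_state(); print(s)
for n in ('scene','top'):
    g=look(n); cv2.imwrite('pics/a_%s.png'%n,g['frame']); print(g['vertical_fov'],g['cx'],g['cy'],g['k1'],g['cam_to_world'].round(3))
E
```

```text
pics
{'t': 0.0, 'q': array([-8.69892373e-01,  3.59408884e-01,  1.11068252e-02, -3.77366772e-04,
       -1.22411327e+00, -2.88081271e-01]), 'qd': array([ 1.00842759e-03, -2.72353407e-04,  6.64540119e-04,  4.22673727e-05,
        7.04726025e-04, -1.14890081e-03]), 'joint_efforts': array([ 5.36458665e-04, -5.82726073e+01,  2.93063325e+01,  6.99733302e+00,
        6.89477936e-03, -1.80313100e-04]), 'eef_pos': array([ 0.27073132, -0.61813084,  0.40372419]), 'ee_rot': array([ 3.13993957e+00, -1.19896190e-04, -2.72889838e+00]), 'force': array([ 0.01865357,  0.08732809, -0.07812529]), 'moment': array([0.0285821 , 0.02939215, 0.00747868]), 'width': 0.08776575345297044}
45.074920125911596 280.5117280610859 204.82779906848432 -0.1619831141775815 [[ 0.583 -0.672  0.456  1.2  ]
 [ 0.812  0.474 -0.341 -0.5  ]
 [ 0.013  0.569  0.822  1.292]
 [ 0.     0.     0.     1.   ]]
45.051364885104206 280.1887665033129 217.14626394069973 -0.17212139001752358 [[ 2.300e-02  9.820e-01 -1.860e-01  2.750e-01]
 [-1.000e+00  2.300e-02 -3.000e-03 -8.000e-03]
 [ 1.000e-03  1.860e-01  9.830e-01  1.623e+00]
 [ 0.000e+00  0.000e+00  0.000e+00  1.000e+00]]
```

View pics/a_scene.png

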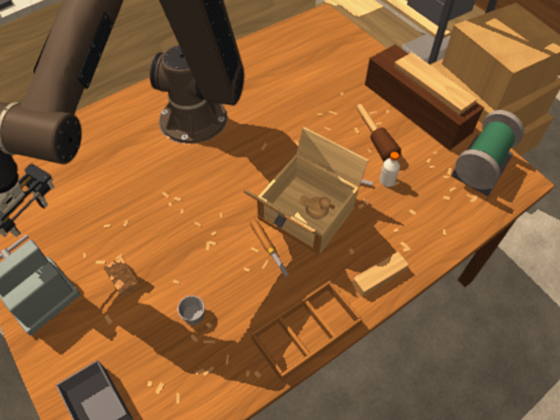

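View pics/a_top.png

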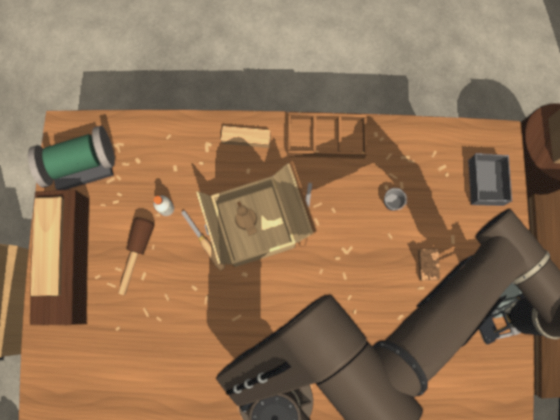

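```bash
cat > pc.py <<'E'
from h import *
def cloud(n):
    g=dict(np.load('last_%s.npz'%n)); H,W=g['range_z'].shape
    f=H/2/np.tan(np.radians(g['vertical_fov'])/2); u,v=np.meshgrid(np.arange(W),np.arange(H))
    a=np.stack([(u-g['cx'])/f,(v-g['cy'])/f],-1); s=a.copy()
    for _ in range(20): s=a/(1+g['k1']*(s**2).sum(-1,keepdims=True))
    d=g['range_z']; p=np.stack([s[...,0]*d,-s[...,1]*d,-d],-1)
    p=p@g['cam_to_world'][:3,:3].T+g['cam_to_world'][:3,3]; p[d==0]=np.nan
    return g,p
E
python3 - <<'E'
from pc import *
g,p=cloud('top'); a=cv2.resize(g['frame'][150:285,170:330],None,fx=4,fy=4,interpolation=cv2.INTER_CUBIC)
g2,p2=cloud('scene'); b=cv2.resize(g2['frame'][120:260,230:390],None,fx=4,fy=4,interpolation=cv2.INTER_CUBIC)
h=min(len(a),len(b)); 
cv2.imwrite('pics/b.png',cv2.resize(np.hstack([a[:h],b[:h]]),(800,int(h*800/1280))))
for P_ in (p,p2):
    m=(P_[...,2]>.1)&(P_[...,2]<.3)&(P_[...,0]>.35)&(P_[...,0]<.9)&(abs(P_[...,1])<.3)
    r=P_[m&(P_[...,2]<.118)]; print(len(r),r.min(0),r.max(0)); hi=P_[m&(P_[...,2]>.118)]; print(len(hi),hi.min(0),hi.max(0))
# height/occupancy map of case, 3mm cells
q=np.vstack([x.reshape(-1,3) for x in (p,p2)]); q=q[(q[:,0]>.38)&(q[:,0]<.82)&(abs(q[:,1]-.05)<.25)&(q[:,2]<.35)]
im=np.zeros((600,667)); 
ix=((.82-q[:,0])/.44*400).astype(int); iy=((.30-q[:,1])/.5*455).astype(int)
im=np.zeros((400,456)); np.maximum.at(im,(ix,iy),q[:,2])
cm=cv2.applyColorMap((np.clip(im/.22,0,1)*255).astype(np.uint8),cv2.COLORMAP_JET); cm[im<=0]=0
cm=cv2.resize(cm,None,fx=1.45,fy=1.45,interpolation=cv2.INTER_NEAREST)
cv2.imwrite('pics/hm.png',cm)
E
```

```text
873 [ 0.41560087 -0.05578199  0.10003621] [0.68845644 0.21307759 0.11798897]
2559 [ 0.40851846 -0.10668815  0.11804781] [0.71198776 0.24292752 0.21621397]
883 [ 0.42062278 -0.05199101  0.10000795] [0.69238411 0.21794561 0.11798686]
2300 [ 0.40984406 -0.10688555  0.11805253] [0.71167552 0.24236336 0.21376381]
```

View pics/b.png

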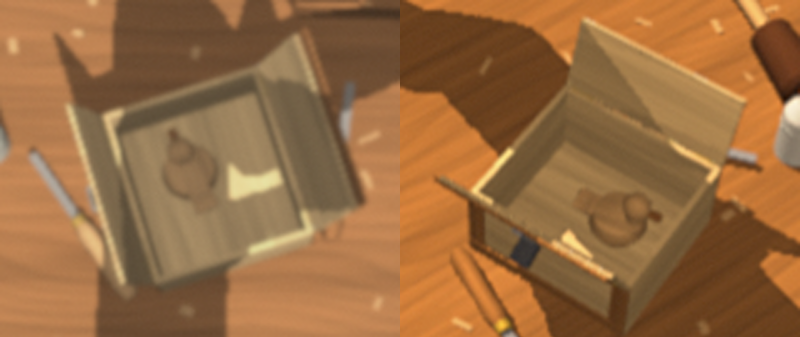

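View pics/hm.png

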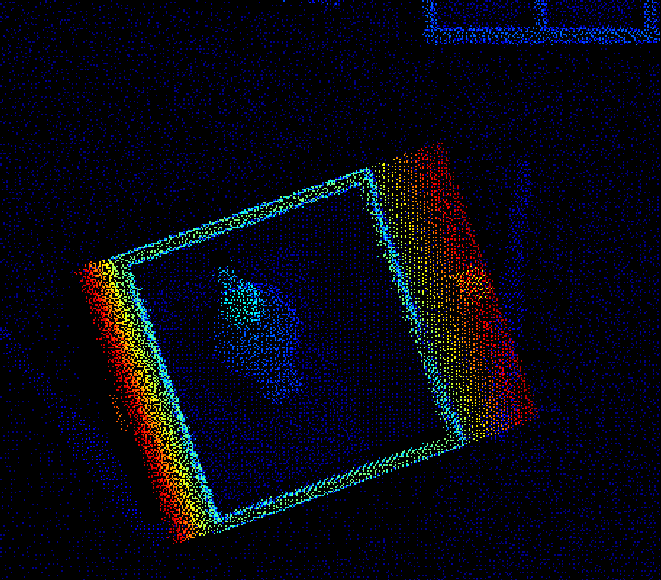

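```bash
cat > fit.py <<'E'
from pc import *
from scipy.optimize import least_squares
def fit(names=('top','scene'),x0=(.554,.081,.35,1.8,2.1)):
    q=np.vstack([cloud(n)[1].reshape(-1,3) for n in names]); q=q[np.isfinite(q).all(1)]
    q=q[(q[:,0]>.38)&(q[:,0]<.75)&(abs(q[:,1]-.06)<.22)&(q[:,2]<.3)&(q[:,2]>.105)]
    def fr(p):
        c,s=np.cos(p[2]),np.sin(p[2]); d=q[:,:2]-p[:2]; return np.c_[d@[c,s],d@[-s,c],q[:,2]-.11]
    def box(L,lo,hi): e=np.maximum(np.maximum(lo-L,L-hi),0); return np.linalg.norm(e,axis=1)+0.3*np.clip((np.minimum(L-lo,hi-L)).min(1),0,.003)
    def res(p):
        L=fr(p); D=[]
        for sg,a,y1 in ((1,p[3],.099),(-1,p[4],.115)):
            w=100e-3-sg*L[:,1]; u=w*np.cos(a)+L[:,2]*np.sin(a); n=-w*np.sin(a)+L[:,2]*np.cos(a)
            D.append(box(np.c_[L[:,0],u,n],[-.11,0,0],[.11,.099,.006]))
            if sg<0: D.append(box(np.c_[L[:,0],u,n],[-.11,.085,.006],[.11,.115,.01]))
        for s in (1,-1):
            D.append(box(L,np.sort([s*.11,s*.103])@np.array([[1],[0]])*[1,0,0]+[0,-.1,-.11],[max(s*.11,s*.103),.1,0]))
        return np.min(D,axis=0)
    r=least_squares(res,x0,loss='soft_l1',f_scale=.003,x_scale=[.01,.01,.05,.05,.05],diff_step=1e-4)
    e=res(r.x); print('case x,y,yaw',r.x[:3].round(4),'deg',np.degrees(r.x[2]).round(1),'plain,bolt',r.x[3:].round(3),'med',np.median(e).round(4),'p90',np.percentile(e,90).round(4)); return r.x
E
python3 - <<'E'
from fit import *
x=fit(); fit(('top',),x); fit(('scene',),x)
E
```

```text
case x,y,yaw [0.5545 0.0806 0.3395] deg 19.5 plain,bolt [1.836 2.046] med 0.0006 p90 0.0033
case x,y,yaw [0.5526 0.0808 0.3419] deg 19.6 plain,bolt [1.837 2.046] med 0.0005 p90 0.0027
case x,y,yaw [0.5559 0.0796 0.3402] deg 19.5 plain,bolt [1.848 2.049] med 0.0006 p90 0.0036
```

```bash
cat > plan.py <<'E'
import sys; from h import *
from scipy.spatial.transform import Rotation as R
C=np.array([.5545,.0806]); W=.3395
def w(c): a,b=np.cos(W),np.sin(W); return np.r_[C+np.array([[a,-b],[b,a]])@c[:2],c[2]]
def plan(pts,yaw=W-np.pi/2):
    s=get_state(); Q=R.from_euler('xyz',s['ee_rot']); y=s['ee_rot'][2]
    tip=s['eef_pos']+Q.apply([0,0,.178]); a,b=np.cos(W),np.sin(W); d=tip[:2]-C
    print('t',round(s['t'],2),'tip case mm',(1e3*np.r_[a*d[0]+b*d[1],-b*d[0]+a*d[1],tip[2]]).round(1),'F',s['force'].round(1),'turn',np.degrees((y-yaw+np.pi)%(2*np.pi)-np.pi).round(1),'w',round(s['width'],3))
    for p in pts:
        p=np.array(p)/1e3; print(p*1e3,'->',(100*Q.inv().apply(w(p)-tip)).round(2),'world',w(p).round(3))
if __name__=='__main__': plan(eval(sys.argv[1]))
E
python3 plan.py "[(0,-320,300),(-50,-50,310),(-50,165,290),(-50,165,175)]"
```

```text
t 0.1 tip case mm [-500.3 -564.1  225.8] F [ 0.5  0.1 -0.2] turn -85.8 w 0.088
[   0. -320.  300.] -> [-51.68  20.7   -7.39] world [ 0.661 -0.221  0.3  ]
[-50. -50. 310.] -> [-48.67  47.99  -8.35] world [0.524 0.017 0.31 ]
[-50. 165. 290.] -> [-50.24  69.43  -6.32] world [0.452 0.22  0.29 ]
[-50. 165. 175.] -> [-50.24  69.41   5.18] world [0.452 0.22  0.175]
```

send_rows:
  motion:
    - {"offset":[-4,1.5,-2],"turn":-8}
    - {"offset":[-8,3,-4],"turn":-16}
    - {"offset":[-12.5,5,-6],"turn":-24}
    - {"offset":[-17,7,-8],"turn":-32}
    - {"offset":[-21.5,9,-8],"turn":-40}
    - {"offset":[-26,11,-8],"turn":-48}
    - {"offset":[-30,13.5,-8],"turn":-56}
    - {"offset":[-34,16,-8],"turn":-64}
  hand: -1
  squeeze: 20

```text
t: 0.9
eef_pos: [0.519, -0.3334, 0.4843]
ee_rot: [3.141, 0.0, -1.606]
force: [-0.1, -1.0, -0.9]
width: 0.0289
```

```bash
python3 plan.py "[(-50,-50,310),(-50,165,290),(-50,165,175)]"
```

```text
t 0.9 tip case mm [-171.4 -378.5  306.3] F [-0.1 -1.  -0.9] turn -21.5 w 0.029
[-50. -50. 310.] -> [-35.01   0.72  -0.36] world [0.524 0.017 0.31 ]
[-50. 165. 290.] -> [-55.02   8.59   1.65] world [0.452 0.22  0.29 ]
[-50. 165. 175.] -> [-55.02   8.59  13.15] world [0.452 0.22  0.175]
```

send_rows:
  motion:
    - {"offset":[-4.3,0,-0.5],"turn":-8}
    - {"offset":[-8.7,0,-1],"turn":-14}
    - {"offset":[-13,0,-1],"turn":-18}
    - {"offset":[-17.5,0.2,-1],"turn":-20}
    - {"offset":[-22,0.4,-1],"turn":-20}
    - {"offset":[-26.5,0.6,-1],"turn":-20}
    - {"offset":[-31,0.8,-1],"turn":-20}
    - {"offset":[-35,1,-1],"turn":-20}

```text
t: 1.7
eef_pos: [0.5218, 0.0168, 0.4945]
ee_rot: [3.142, 0.0, -1.262]
force: [0.3, -0.3, 0.9]
width: 0.0007
```

```bash
python3 plan.py "[(-50,165,290),(-50,165,175)]"
```

```text
t 1.7 tip case mm [-52.1 -49.3 316.5] F [ 0.3 -0.3  0.9] turn -1.8 w 0.001
[-50. 165. 290.] -> [-21.42   0.45   2.66] world [0.452 0.22  0.29 ]
[-50. 165. 175.] -> [-21.42   0.45  14.16] world [0.452 0.22  0.175]
```

send_rows:
  motion:
    - {"offset":[-4.5,0,0],"turn":-1.5}
    - {"offset":[-9,0,0],"turn":-1.5}
    - {"offset":[-13.5,0.2,0.5],"turn":-1.5}
    - {"offset":[-18,0.4,1.5],"turn":-1.5}
    - {"offset":[-21.5,0.4,3],"turn":-1.5}
    - {"offset":[-21.5,0.4,7],"turn":-1.5}
    - {"offset":[-21.5,0.4,11],"turn":-1.5}
    - {"offset":[-21.5,0.4,14],"turn":-1.5}

```text
t: 2.5
eef_pos: [0.4524, 0.2184, 0.3522]
ee_rot: [3.14, -0.0, -1.236]
force: [0.4, 0.2, 0.5]
width: -0.0
```

```bash
python3 - <<'E'
from plan import *
# tip-centre waypoints (case mm): plain leaf sweep, hinge at y=+100, finger half width 10, contact r
pts=[(-50,140,175),(-50,118,185)]
for th in np.radians([85,70,55,40,25,12,0]):
    r=88; y=100-(r*np.cos(th)-6*-np.sin(th)*-1)+10 if 0 else 100-r*np.cos(th)+6*np.sin(th)+10
    pts.append((-50,y,110+r*np.sin(th)+6*np.cos(th)))
plan(pts)
E
```

```text
t 2.5 tip case mm [-50.7 163.8 174.2] F [0.4 0.2 0.5] turn -0.3 w -0.0
[-50. 140. 175.] -> [ 2.38 -0.08 -0.08] world [0.461 0.196 0.175]
[-50. 118. 185.] -> [ 4.58 -0.09 -1.08] world [0.468 0.175 0.185]
[-50.         108.30746283 198.18806789] -> [ 5.55 -0.09 -2.39] world [0.471 0.166 0.198]
[-50.          85.54038311 194.74507149] -> [ 7.83 -0.11 -2.05] world [0.479 0.145 0.195]
[-50.          64.44018587 185.52683852] -> [ 9.94 -0.12 -1.13] world [0.486 0.125 0.186]
[-50.          46.44481466 171.16157631] -> [11.74 -0.13  0.31] world [0.492 0.108 0.171]
[-50.          32.78062431 152.62825376] -> [13.1  -0.14  2.16] world [0.496 0.095 0.153]
[-50.          25.17048128 134.1651144 ] -> [13.86 -0.14  4.01] world [0.499 0.088 0.134]
[-50.  22. 116.] -> [14.18 -0.15  5.83] world [0.5   0.085 0.116]
```

send_rows:
  motion:
    - {"offset":[1,0,0],"turn":0}
    - {"offset":[2,0,-0.2],"turn":0}
    - {"offset":[3,0,-0.5],"turn":0}
    - {"offset":[4,0,-1],"turn":0}
    - {"offset":[5,0,-1.5],"turn":0}
    - {"offset":[6,0,-1.7],"turn":0}
    - {"offset":[7,0,-1.6],"turn":0}
    - {"offset":[8,0,-1.4],"turn":0}

```text
t: 3.3
eef_pos: [0.48, 0.1421, 0.369]
ee_rot: [-3.14, 0.0, -1.237]
force: [-0.6, 0.9, -1.1]
width: 0.0009
```

```bash
python3 plan.py "[(-50,64,183),(-50,46,168),(-50,33,150),(-50,25,132),(-50,22,116),(-50,22,114)]"; python3 - <<'E'
from fit import *
look('scene'); x=fit(('scene',),(.5545,.0806,.3395,1.2,2.046))
E
```

```text
t 3.3 tip case mm [-49.5  82.8 191. ] F [-0.6  0.9 -1.1] turn -0.3 w 0.001
[-50.  64. 183.] -> [1.88 0.04 0.8 ] world [0.486 0.124 0.183]
[-50.  46. 168.] -> [3.68 0.03 2.3 ] world [0.492 0.107 0.168]
[-50.  33. 150.] -> [4.98 0.03 4.1 ] world [0.496 0.095 0.15 ]
[-50.  25. 132.] -> [5.79 0.03 5.9 ] world [0.499 0.088 0.132]
[-50.  22. 116.] -> [6.09 0.03 7.5 ] world [0.5   0.085 0.116]
[-50.  22. 114.] -> [6.09 0.03 7.7 ] world [0.5   0.085 0.114]
case x,y,yaw [0.5568 0.0712 0.3534] deg 20.2 plain,bolt [1.343 1.973] med 0.0052 p90 0.0917
```

send_rows:
  motion:
    - {"offset":[1,0,0.3],"turn":0}
    - {"offset":[2,0,0.9],"turn":0}
    - {"offset":[3,0,1.7],"turn":0}
    - {"offset":[3.8,0,2.5],"turn":0}
    - {"offset":[4.5,0,3.4],"turn":0}
    - {"offset":[5.1,0,4.4],"turn":0}
    - {"offset":[5.6,0,5.4],"turn":0}
    - {"offset":[5.9,0,6.4],"turn":0}

```text
t: 4.15
eef_pos: [0.499, 0.0867, 0.3036]
ee_rot: [3.141, -0.0, -1.237]
force: [0.1, 0.1, 0.4]
width: 0.0006
```

```bash
python3 plan.py "[(-50,22,116),(-50,22,114)]"
```

```text
t 4.15 tip case mm [-50.4  24.2 125.6] F [0.1 0.1 0.4] turn -0.3 w 0.001
[-50.  22. 116.] -> [ 0.22 -0.04  0.96] world [0.5   0.085 0.116]
[-50.  22. 114.] -> [ 0.22 -0.04  1.16] world [0.5   0.085 0.114]
```

send_rows:
  motion:
    - {"offset":[0.2,0,0.4],"turn":0}
    - {"offset":[0.2,0,0.7],"turn":0}
    - {"offset":[0.2,0,0.9],"turn":0}
    - {"offset":[0.2,0,1.0],"turn":0}
    - {"offset":[0.2,0,1.1],"turn":0}
    - {"offset":[0.2,0,1.1],"turn":0}

```text
t: 4.75
eef_pos: [0.4996, 0.0854, 0.2948]
ee_rot: [-3.141, -0.0, -1.236]
force: [-3.1, -0.7, 8.9]
width: 0.0008
```

send_rows:
  motion:
    - {"offset":[0,0,-4],"turn":0}
    - {"offset":[0,0,-8.5],"turn":0}
    - {"offset":[0,0,-13],"turn":0}
    - {"offset":[3,0,-16],"turn":0}
    - {"offset":[7.5,0,-17],"turn":0}
    - {"offset":[12,0,-17],"turn":0}
    - {"offset":[16.5,0,-17],"turn":0}
    - {"offset":[21,0,-17],"turn":0}

```text
t: 5.55
eef_pos: [0.5687, -0.1146, 0.4644]
ee_rot: [-3.14, -0.0, -1.236]
force: [1.3, 0.7, 0.3]
width: 0.0004
```

```bash
python3 plan.py "[(-50,-195,290),(-50,-195,170)]"; python3 - <<'E'
from fit import *
g=look('scene'); cv2.imwrite('pics/c.png',cv2.resize(g['frame'][100:280,200:400],None,fx=3,fy=3,interpolation=cv2.INTER_CUBIC))
E
```

```text
t 5.55 tip case mm [ -51.3 -188.9  286.4] F [1.3 0.7 0.3] turn -0.3 w 0.0
[ -50. -195.  290.] -> [ 0.61 -0.14 -0.36] world [ 0.572 -0.12   0.29 ]
[ -50. -195.  170.] -> [ 0.61 -0.12 11.64] world [ 0.572 -0.12   0.17 ]
```

View pics/c.png

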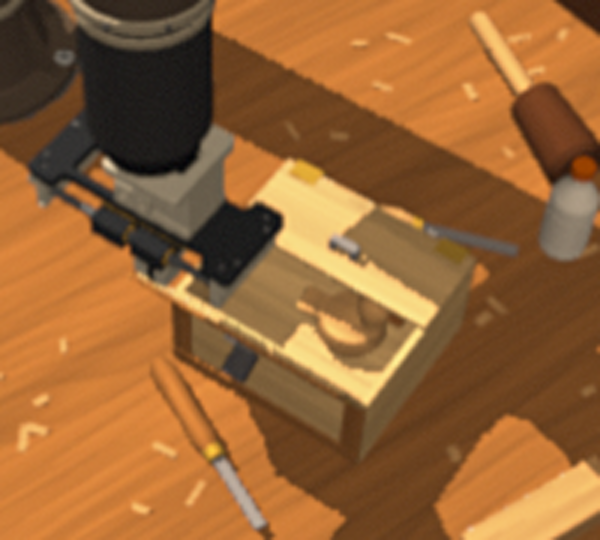

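send_rows:
  motion:
    - {"offset":[0.6,-0.1,4],"turn":0}
    - {"offset":[0.6,-0.1,8],"turn":0}
    - {"offset":[0.6,-0.1,11],"turn":0}
    - {"offset":[-0.5,-0.1,11],"turn":0}
    - {"offset":[-1.5,-0.1,10.9],"turn":0}
    - {"offset":[-2.5,-0.1,10.6],"turn":0}
    - {"offset":[-3.5,-0.1,10.2],"turn":0}
    - {"offset":[-4.5,-0.1,9.6],"turn":0}

```text
t: 6.4
eef_pos: [0.5545, -0.0691, 0.3694]
ee_rot: [-3.139, -0.0, -1.236]
force: [0.3, -0.7, -0.1]
width: 0.0001
```

```bash
python3 plan.py "[(-50,-120,198),(-50,-95,200),(-50,-70,197),(-50,-46,185),(-50,-26,168),(-50,-12,145),(-50,-5,120)]"
```

```text
t 6.4 tip case mm [ -49.4 -141.2  191.4] F [ 0.3 -0.7 -0.1] turn -0.3 w 0.0
[ -50. -120.  198.] -> [-2.12  0.07 -0.66] world [ 0.547 -0.049  0.198]
[-50. -95. 200.] -> [-4.62  0.08 -0.86] world [ 0.539 -0.026  0.2  ]
[-50. -70. 197.] -> [-7.12  0.09 -0.56] world [ 0.531 -0.002  0.197]
[-50. -46. 185.] -> [-9.52  0.11  0.64] world [0.523 0.021 0.185]
[-50. -26. 168.] -> [-11.52   0.12   2.34] world [0.516 0.039 0.168]
[-50. -12. 145.] -> [-12.93   0.13   4.64] world [0.511 0.053 0.145]
[-50.  -5. 120.] -> [-13.63   0.14   7.14] world [0.509 0.059 0.12 ]
```

send_rows:
  motion:
    - {"offset":[-1,0,-0.4],"turn":0}
    - {"offset":[-2,0,-0.7],"turn":0}
    - {"offset":[-3,0,-0.9],"turn":0}
    - {"offset":[-4,0,-0.9],"turn":0}
    - {"offset":[-5,0,-0.8],"turn":0}
    - {"offset":[-6,0,-0.7],"turn":0}
    - {"offset":[-7,0,-0.5],"turn":0}
    - {"offset":[-7,0,-0.5],"turn":0}

```text
t: 7.2
eef_pos: [0.5313, -0.0031, 0.3722]
ee_rot: [3.141, 0.0, -1.236]
force: [-0.3, -0.3, -0.1]
width: 0.0005
```

```bash
python3 plan.py "[(-50,-46,185),(-50,-26,168),(-50,-12,145),(-50,-5,120)]"; python3 - <<'E'
from fit import *
g=look('scene'); cv2.imwrite('pics/d.png',cv2.resize(g['frame'][100:280,200:400],None,fx=3,fy=3,interpolation=cv2.INTER_CUBIC))
E
```

```text
t 7.2 tip case mm [-49.9 -71.1 194.2] F [-0.3 -0.3 -0.1] turn -0.2 w 0.001
[-50. -46. 185.] -> [-2.51  0.02  0.92] world [0.523 0.021 0.185]
[-50. -26. 168.] -> [-4.51  0.03  2.62] world [0.516 0.039 0.168]
[-50. -12. 145.] -> [-5.91  0.03  4.92] world [0.511 0.053 0.145]
[-50.  -5. 120.] -> [-6.61  0.04  7.42] world [0.509 0.059 0.12 ]
```

View pics/d.png

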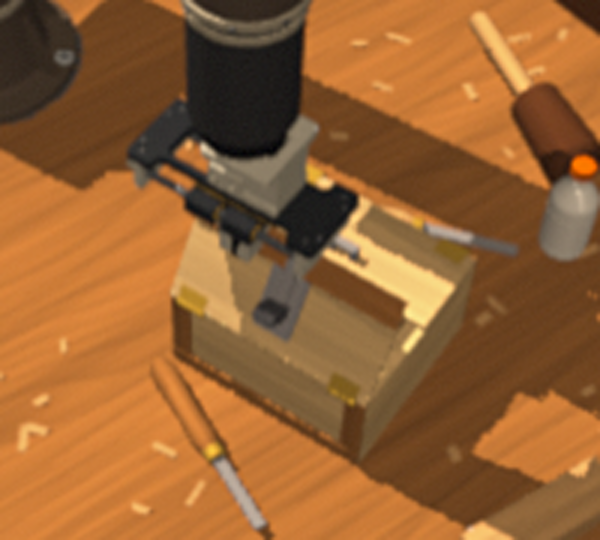

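The bolt leaf is past upright and leaning in (about 55°), with the fingers on its strip. The knob at (270,312) is clear of the fingers, and the keeper is at (345,247). Next I fold it on down.

send_rows:
  motion:
    - {"offset":[-1.2,0,0.3],"turn":0}
    - {"offset":[-2.4,0,0.9],"turn":0}
    - {"offset":[-3.6,0,1.8],"turn":0}
    - {"offset":[-4.5,0,2.6],"turn":0}
    - {"offset":[-5.2,0,3.7],"turn":0}
    - {"offset":[-5.9,0,4.9],"turn":0}
    - {"offset":[-6.3,0,5.8],"turn":0}
    - {"offset":[-6.5,0,6.5],"turn":0}

```text
t: 8.05
eef_pos: [0.5101, 0.0576, 0.3065]
ee_rot: [3.141, -0.0, -1.236]
force: [-0.2, -0.0, 0.6]
width: 0.0005
```

```bash
python3 plan.py "[(-50,-5,120),(-50,-5,118)]"
```

```text
t 8.05 tip case mm [-49.7  -6.9 128.5] F [-0.2 -0.   0.6] turn -0.3 w 0.001
[-50.  -5. 120.] -> [-0.19  0.03  0.85] world [0.509 0.059 0.12 ]
[-50.  -5. 118.] -> [-0.19  0.03  1.05] world [0.509 0.059 0.118]
```

send_rows:
  motion:
    - {"offset":[-0.1,0,0.4],"turn":0}
    - {"offset":[-0.1,0,0.7],"turn":0}
    - {"offset":[-0.1,0,0.9],"turn":0}
    - {"offset":[-0.1,0,1.0],"turn":0}
    - {"offset":[-0.1,0,1.1],"turn":0}
    - {"offset":[-0.1,0,1.1],"turn":0}

```text
t: 8.65
eef_pos: [0.5101, 0.058, 0.2986]
ee_rot: [-3.14, -0.0, -1.236]
force: [-8.2, 1.2, 17.3]
width: 0.0005
```

send_rows:
  motion:
    - {"offset":[0,0,-4],"turn":0}
    - {"offset":[0,0,-8],"turn":0}
    - {"offset":[3,-1,-11],"turn":0}
    - {"offset":[6.5,-3,-11],"turn":0}
    - {"offset":[9.5,-5,-11],"turn":0}
    - {"offset":[9.5,-5,-11],"turn":0}

```text
t: 9.25
eef_pos: [0.5909, -0.0174, 0.4064]
ee_rot: [-3.141, -0.001, -1.239]
force: [-0.8, 0.1, -1.0]
width: 0.0007
```

```bash
python3 plan.py "[(0,-90,190),(0,-88,132),(0,-32,132)]"; python3 - <<'E'
from fit import *
import plan
a,b=np.cos(plan.W),np.sin(plan.W)
for n in ('scene','wrist','top'):
    g=look(n); g,p=cloud(n)
    d=p[...,:2]-plan.C; L=np.stack([a*d[...,0]+b*d[...,1],-b*d[...,0]+a*d[...,1],p[...,2]],-1)
    m=(L[...,2]>.143)&(L[...,2]<.157)&(abs(L[...,0])<.04)&(L[...,1]>-.1)&(L[...,1]<0)
    k=L[m]; print(n,len(k), k.size and (k.min(0).round(3),k.max(0).round(3),np.median(k,0).round(3)))
    for nm,c in (('plain',[-.1,.1,.04,.09]),('boltleaf',[-.1,.1,-.09,-.03]),('strip',[-.1,.1,-.01,.012])):
        mm=(L[...,0]>c[0])&(L[...,0]<c[1])&(abs(L[...,0])>.03)&(L[...,1]>c[2])&(L[...,1]<c[3])&(L[...,2]<.14)
        q=L[mm]; print(nm,len(q), q.size and np.percentile(q[:,2],[10,50,90]).round(4))
    if n!='top': cv2.imwrite('pics/e_%s.png'%n,g['frame'])
E
```

```text
t 9.25 tip case mm [   1.7 -104.7  228.4] F [-0.8  0.1 -1. ] turn -0.5 w 0.001
[  0. -90. 190.] -> [-1.47  0.19  3.84] world [ 0.584 -0.004  0.19 ]
[  0. -88. 132.] -> [-1.68  0.19  9.64] world [ 0.584 -0.002  0.132]
[  0. -32. 132.] -> [-7.28  0.23  9.63] world [0.565 0.05  0.132]
scene 46 (array([-0.012, -0.06 ,  0.144]), array([ 0.013, -0.044,  0.156]), array([ 0.002, -0.052,  0.15 ]))
plain 341 [0.113  0.1163 0.1195]
boltleaf 801 [0.1133 0.1163 0.1196]
strip 157 [0.1171 0.1208 0.1235]
wrist 0 0
plain 0 0
boltleaf 1287 [0.1164 0.1175 0.1186]
strip 0 0
top 37 (array([-0.013, -0.058,  0.143]), array([ 0.01 , -0.045,  0.155]), array([-0.002, -0.052,  0.149]))
plain 288 [0.1107 0.1152 0.119 ]
boltleaf 603 [0.1101 0.115  0.1192]
strip 266 [0.1143 0.1193 0.1235]
```

View pics/e_wrist.png

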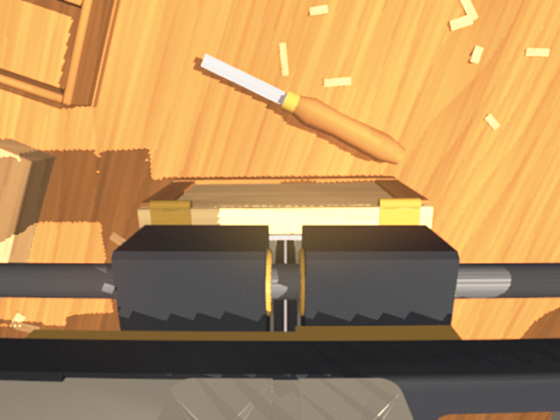

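send_rows:
  motion:
    - {"offset":[-1.4,0.2,4],"turn":-0.5}
    - {"offset":[-1.4,0.2,7],"turn":-0.5}
    - {"offset":[-1.4,0.2,9.6],"turn":-0.5}
    - {"offset":[-2,0.2,9.6],"turn":-0.5}
    - {"offset":[-3,0.2,9.6],"turn":-0.5}
    - {"offset":[-4,0.2,9.6],"turn":-0.5}
    - {"offset":[-5,0.2,9.6],"turn":-0.5}
    - {"offset":[-6,0.2,9.6],"turn":-0.5}

```text
t: 10.2
eef_pos: [0.5669, 0.0418, 0.3121]
ee_rot: [-3.139, -0.0, -1.227]
force: [1.1, -2.4, 1.6]
width: 0.0005
```

```bash
python3 plan.py "[(0,-35,132),(0,-32,132),(0,-30,132)]"
```

```text
t 10.2 tip case mm [ -0.8 -40.7 134.1] F [ 1.1 -2.4  1.6] turn 0.2 w 0.0
[  0. -35. 132.] -> [-0.57 -0.09  0.21] world [0.566 0.048 0.132]
[  0. -32. 132.] -> [-0.87 -0.09  0.21] world [0.565 0.05  0.132]
[  0. -30. 132.] -> [-1.07 -0.09  0.21] world [0.564 0.052 0.132]
```

Force along the slide is about 2.6 N, so the fingers are pushing the bolt. I'll push on gently to the stop.

send_rows:
  motion:
    - {"offset":[-0.3,0,0],"turn":0}
    - {"offset":[-0.5,0,0],"turn":0}
    - {"offset":[-0.7,0,0],"turn":0}
    - {"offset":[-0.8,0,0],"turn":0}
    - {"offset":[-0.8,0,0],"turn":0}

```text
t: 10.7
eef_pos: [0.5642, 0.0484, 0.3105]
ee_rot: [3.142, 0.0, -1.228]
force: [0.8, -0.6, -0.0]
width: 0.0002
```

```bash
python3 plan.py "[(0,-30,132)]"
```

```text
t 10.7 tip case mm [ -1.5 -33.6 132.5] F [ 0.8 -0.6 -0. ] turn 0.2 w 0.0
[  0. -30. 132.] -> [-0.36 -0.16  0.05] world [0.564 0.052 0.132]
```

send_rows:
  motion:
    - {"offset":[-0.2,0,0],"turn":0}
    - {"offset":[-0.3,0,0],"turn":0}
    - {"offset":[-0.4,0,0],"turn":0}
    - {"offset":[-0.4,0,0],"turn":0}

```text
t: 11.1
eef_pos: [0.5632, 0.0512, 0.3106]
ee_rot: [3.141, -0.002, -1.228]
force: [4.8, -8.9, -2.0]
width: 0.0004
```

send_rows:
  motion:
    - {"offset":[-0.1,0,0],"turn":0}
    - {"offset":[-0.2,0,0],"turn":0}
    - {"offset":[-0.2,0,0],"turn":0}
    - {"offset":[-0.2,0,0],"turn":0}

```text
t: 11.5
eef_pos: [0.563, 0.0518, 0.3107]
ee_rot: [3.141, -0.004, -1.228]
force: [9.2, -17.0, -3.9]
width: 0.0009
```

send_rows:
  motion:
    - {"offset":[1,0,0],"turn":0}
    - {"offset":[2.5,0,0],"turn":0}
    - {"offset":[2.5,0,-4],"turn":0}
    - {"offset":[2.5,0,-8.5],"turn":0}
    - {"offset":[5,0,-13],"turn":0}
    - {"offset":[9.5,0,-15],"turn":0}
    - {"offset":[14,0,-15],"turn":0}
    - {"offset":[18.5,0,-15],"turn":0}

```text
t: 12.3
eef_pos: [0.6247, -0.1219, 0.4619]
ee_rot: [-3.139, 0.0, -1.227]
force: [0.3, 0.2, -0.0]
width: 0.0001
```

send_rows:
  motion:
    - {"offset":[4.5,0,0],"turn":0}
    - {"offset":[9,0,0],"turn":0}
    - {"offset":[12,0,0],"turn":0}
    - {"offset":[12,0,0],"turn":0}

```text
t: 12.7
eef_pos: [0.6653, -0.2373, 0.4587]
ee_rot: [3.139, 0.001, -1.231]
force: [-0.2, 0.7, -0.5]
width: 0.0006
```

```bash
python3 - <<'E'
from fit import *
import plan
a,b=np.cos(plan.W),np.sin(plan.W)
for n in ('scene','top'):
    g=look(n); g,p=cloud(n)
    d=p[...,:2]-plan.C; L=np.stack([a*d[...,0]+b*d[...,1],-b*d[...,0]+a*d[...,1],p[...,2]],-1)
    m=(L[...,2]>.143)&(L[...,2]<.157)&(abs(L[...,0])<.04)&(L[...,1]>-.1)&(L[...,1]<.05)
    k=L[m]; print(n,len(k), k.size and (k.min(0).round(3),k.max(0).round(3),np.median(k,0).round(3)))
    for nm,c in (('plain',[.04,.09]),('boltleaf',[-.09,-.03]),('strip',[-.01,.012])):
        mm=(abs(L[...,0])<.1)&(abs(L[...,0])>.03)&(L[...,1]>c[0])&(L[...,1]<c[1])&(L[...,2]<.14)
        q=L[mm]; print(nm,len(q), q.size and np.percentile(q[:,2],[10,50,90]).round(4))
    if n=='scene': cv2.imwrite('pics/f.png',cv2.resize(g['frame'][100:300,180:420],None,fx=3,fy=3,interpolation=cv2.INTER_CUBIC))
E
```

```text
scene 42 (array([-0.011, -0.022,  0.143]), array([ 0.013, -0.007,  0.156]), array([ 0.003, -0.015,  0.152]))
plain 641 [0.1131 0.1167 0.12  ]
boltleaf 866 [0.1135 0.1166 0.1197]
strip 304 [0.1174 0.1205 0.1238]
top 34 (array([-0.013, -0.022,  0.143]), array([ 0.01 , -0.008,  0.156]), array([-0.001, -0.015,  0.149]))
plain 739 [0.1109 0.115  0.1192]
boltleaf 303 [0.1104 0.1152 0.119 ]
strip 311 [0.1147 0.1191 0.1236]
```

View pics/f.png

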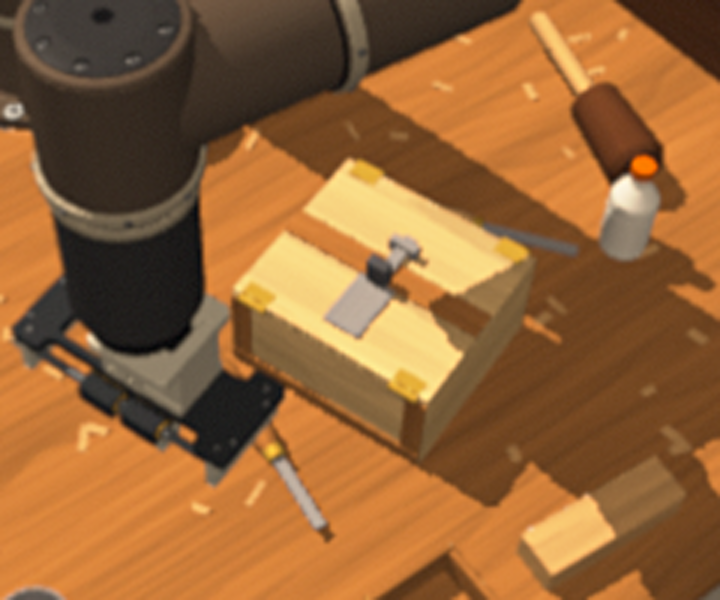

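The case is shut: the strip lies over the plain leaf, the knob at (380,270) is hard forward, and the tongue is in the keeper at (403,245). The knob measures at case y = -15 mm, which is 85 mm from the hinge, so it is fully home. The arm is clear.

```bash
python3 -c "
from station import *
print(job_done())"
```

```text
the job is handed in; nothing more can be done
None
```

The case is shut and bolted, and I handed the job in at about 12.8 s of the 58 s allowed. I folded the plain leaf flat first, then the bolt leaf with its strip over the plain one, and last pushed the bolt to its end stop.

- **Leaves:** in the final depth images both outer faces read about 115–117 mm high (116 expected). The strip reads about 119–120 mm (120 expected).
- **Bolt:** the knob centre is 85 mm from its hinge in both cameras, which is fully home. The push force rose to about 19 N with almost no further movement, which fits the stop. The last picture shows the tongue in the keeper.
- **Forces and bystanders:** the highest wrist force I read was about 19 N. The arm ended clear of everything. The chisels, mallet, glue and sanding block looked undisturbed in the pictures, but I did not measure their positions, and the tin was not in my last close-up.

No check failed. One fit of the leaf angles, taken mid-push with the gripper in view, was unreliable; I ignored it and judged by the later views.

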